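# Register a panel and lower the printing screen

### The arm

A 6-joint arm with a two-finger parallel gripper is mounted at the origin on the work surface. World frame = base frame: x ahead of the robot, y to its left, z up, the work surface at z = 0. Lengths are in m, angles in rad, forces in N, time in s.
With the tool pointing down it reaches from about 0.3 to 0.775 m from the base axis. Payload 14.6 kg.
Tool frame: the origin (TCP) lies at the very end of the fingers, on their centre line; the grasp point (between the pads) lies 19 mm behind it; z points along the fingers, y is the line along which they close (so a half turn about z gives the same grasp; the last joint's range is limited). The gripper opens to 94 mm and grips with 3 to 60 N. Pads are 16 mm wide; open, the fingers measure 119 mm over their backs; the gripper's body (75 mm by 177 mm) begins 78 mm behind the grasp point.
Start: joints at [-0.067, 0.3, 1.521, -0, 1.321, -0.067], TCP at [0.55, -0, 0.205] pointing down, gripper open.
Joint ranges: [-3.03, 3.03], [-0.79, 2.21], [0.23, 2.52], [-1.04, 4.18], [0, 3.07], [-2.55, 2.55]. Speed limits (rad/s): [2.22, 2.22, 2.57, 3.14, 3.14, 3.14].

### API

Orientations are given as [roll, pitch, yaw] about the fixed x, y, z axes, in that order (R = Rz(yaw) Ry(pitch) Rx(roll)).
In Python, from station import ctrl gives the robot as it stands.
- The arm moves only by the tool carry_out, never from a script. Its argument "motion" is text: rows parted by semicolons, each of 7 numbers parted by spaces: the shift along the world's x, y, z in m, then the turn, a rotation vector about the world's x, y, z in degrees, then the closure in counts, from 0 (fully open) to 255 (shut). In form: dx dy dz wx wy wz hand; .... A call has 1 to 20 rows; each row shifts and turns the commanded pose from where the row before left it; what a row does not reach is not made up. A row lasts 1/12 s, in which the tool goes at most 41.7 mm and 7.16 degrees, less where a joint would pass 70% of its speed; a pose out of reach is approached as far as the arm can. A call is refused whole if a number of a shift passes 0.0417 or a number of a turn 7.16, either way. A call with a gripper value outside its range is refused whole. The fingers move at their own pace and stop on an object; "grip_force" is the grip in N (left out, the last holds). Time passes only in rows, so rows that do not move let the fingers close. It gives the time, the measured TCP pose, the force, the opening and the grip force at its end, in the units of the state.
- ctrl.get_obs(): the state, without advancing time (a new reading comes with each control period).
- ctrl.camera(name): name is "scene" or "side" or "wrist"; returns a dict with "pixels" (384x512x3 uint8, red, green, blue), "range_z" (384x512 float32, m along the optical axis (not along the pixel's ray), 0 where there is no reading), "K" (3x3 intrinsics, pixels), "position" and "attitude" of the camera in the world. Camera axes: x right, y up, looking along -z (the intrinsics and any distortion apply to the point x, -y, -z); pixel columns grow to the right and rows downward; lengths in m; the calibration is good to about 2 mm. A picture is of the moment at which its call begins.
- ctrl.hand_in(): hands the job in; it is judged then, once.
The state is a dict: "time_s": time; "qpos": joint angles; "joint_vel": joint speeds; "tau": joint torques, N m; "ee_pos": TCP position; "eef_rot": TCP orientation; "force": force on the tool from outside, world axes, zero at the start; "moment": the same for the moment, N m; "grip_width": finger opening in m; "grip_force": force on a finger pad.
Only numpy, scipy, OpenCV 4.12 (cv2) and the standard library are available. Lean on these libraries where they do the work, as an engineer would, in place of code of your own. Each camera call takes 0.05 s, during which the arm holds its last target. There are 200 camera calls.

### The job

Set up this hand screen-printing press for a print: with the fingertips, push the white panel over the bed until it lies snug and square against both rear register pins and the left-hand pin. Then push the raised screen down by its front rail, without letting it slam, until it is fully down over the panel. Do not lift the panel, put the fingers astride the screen frame to grip it, push the screen further open or touch the mesh, and leave the squeegee, ink pot, wash bottle and ink tin where they are.

Things in the scene. Friction and masses are not known exactly. Their poses are not given: they have to be found in the camera images.
- press: The fixed printing press. Origin: table level, under the middle of its bed; x points to its hinge side (away from the robot), y left, z up; turned by up to 0.2 rad. Cream board bed 380 (x) x 540 (y) mm, its top 42 mm above the table. On its far edge (x from +125 mm) two dark steel hinge brackets, 42 mm high, at y = -100 and +100 mm.
- register (a point): Point on the bed's top, at press (-30, 0, 42) mm: where the centre of the panel's underside lies when the panel touches all three register pins. Axes as the press. The steel pins, 12 mm across and 8 mm high, stand at (x, y) = (+61, -60), (+61, +30) mm (the two rear pins) and (-20, +91) mm (the left-hand pin) from this point.
- panel: Loose white moulded plastic panel, 110 (its x) x 170 (its y) x 14 mm, about 0.16 kg, lying flat on the bed. Origin: centre of its underside; z up. It starts 27 to 45 mm short of the rear pins and 18 to 35 mm right of the left pin (press -x and -y), up to 0.15 rad askew. It slides with about 1 N. The finger pads hold its edge by friction: if it stays askew, push the lagging end.
- hinge (a point): Middle of the screen's hinge axis, at press (+140, 0, 72.5) mm; the axis runs along the press's y. Axes as the press.
- screen (a joint): Opening angle of the screen, rad: 0 fully down (frame level, its underside 18 mm and its top face 43 mm above the bed, front feet on the bed), growing as the front rail rises; starts at 1.2 to 1.4, stop at 1.57. A stiff friction hinge holds it at any angle; 1 to 6 N on the front rail, square to the frame, moves it down.
- front_rail (a point): Middle of the top face (away from the bed) of the screen's front rail, 260 mm from the hinge axis and 12.5 mm above the frame's mid-plane. Turns with the screen: x from the front rail to the hinge, y along the rail (left), z out of the top face. The rail is aluminium, 30 (x) x 330 (y) x 25 (z) mm.
- frame_mid (a point): Middle of the screen frame, on its mid-plane, 150 mm from the hinge axis; axes as front_rail. The frame is 250 (x) x 330 (y) x 25 mm overall with rails 30 mm wide all round. Its mid-plane holds the hinge axis. Two black hinge clamps with knobs grip the rear rail.
- mesh: The taut printing mesh in the frame's window, 190 (x) x 270 (y) mm, level with the frame's underside, 23 mm below its top face. Origin at its middle. Not to be touched.
- squeegee: Bystander: wooden squeegee with a rubber blade, 200 x 93 x 24 mm, lying flat on the table left of the press. Origin: centre of the wooden part's underside.
- ink_pot: Bystander: black ink pot, 60 mm across, 55 mm high, standing on the bed left of the screen. Origin: centre of its underside.
- wash_bottle: Bystander: white wash bottle with a bent spout, 66 mm across, 215 mm high, on the table beside the press, left or right. Origin: centre of its underside.
- ink_tin: Bystander: ink tin, 84 mm across, 91 mm high, on the table beside the press, on the other side. Origin: centre of its underside.

How it is judged:
On the way, in this order (a step that is already met when the one before it is completed fails the run):
1. the panel lies against the three register pins (x of panel in the frame of register between -0.003 and 0.003 m and y of panel in the frame of register between -0.003 and 0.003 m and z of panel in the frame of register below 0.003 m and angle between the x axis of panel and the x axis of register, either way round below 0.03 rad), for 0.2 s.
2. the screen is fully down (value of joint screen below 0.02 rad), for 0.2 s.
At the end, for the whole second after the job is handed in: The panel's centre is within 3 mm (along each bed axis) of its place against the pins, square within 0.03 rad and flat on the bed; the screen is down within 0.02 rad; both are at rest (all of step 1 and value of joint screen below 0.02 rad and linear speed of panel below 0.01 m/s and velocity of joint screen between -0.05 and 0.05 rad/s); the robot touches nothing.
It fails at once if the panel is lifted more than 8 mm off the bed (z of panel in the frame of register above 0.008 m).
It fails at once if the mesh is touched by the robot (over 1 N) (contact force between mesh and the fingers above 1 N or contact force between mesh and the arm above 1 N).
It fails at once if the screen slams (falls faster than 1.5 rad/s) or is pushed further open (beyond 1.5 rad) (velocity of joint screen below -1.5 rad/s or value of joint screen above 1.5 rad).
It fails at once if the fingers are put astride the screen frame to grip it (the point between the finger pads lies inside the frame) (z of the grasp point in the frame of frame_mid between -0.01 and 0.01 m and x of the grasp point in the frame of frame_mid between -0.125 and 0.125 m and y of the grasp point in the frame of frame_mid between -0.165 and 0.165 m).
It fails at once if the squeegee, ink pot, wash bottle or ink tin is moved more than 15 mm (distance of any of ink_pot, wash_bottle, ink_tin, squeegee from where it was at the start of the episode above 0.015 m).
It also fails if it takes over 72 s, if anything falls off the work surface, if the arm or the gripper's body presses on something with over 40 N, if the wrist force passes 120 N, or if a joint passes its speed limit or range.

## Working session

There is one attempt and no reset: what is moved stays moved. The work goes in short steps, Python scripts to look and compute and a tool call to move; the robot and the scene stay as the last step left them, time stands still between calls to the robot, and variables do not carry over. Pictures are saved under pics/ and viewed, at most 10 in all, crops included, and the job is handed in when it is done.

Besides the shell and the picture viewer there is one more tool, called by a JSON object that holds its "fn" and its "kwargs". carry_out: Moves the arm, as the interface text tells. Its arguments: {"type":"object","properties":{"motion":{"type":"string"},"grip_force":{"type":"number"}},"required":["motion"]}

```bash
mkdir -p pics; cat > h.py <<'E'
import numpy as np, cv2
from station import ctrl
from scipy.spatial.transform import Rotation as R
def cam(n):
    c=ctrl.camera(n); return c
def pts(c):
    K=np.array(c["K"]); z=c["range_z"]; v,u=np.mgrid[:z.shape[0],:z.shape[1]]
    P=np.stack([(u-K[0,2])/K[0,0]*z,-(v-K[1,2])/K[1,1]*z,-z],-1)
    a=np.array(c["attitude"]); M=R.from_euler('xyz',a).as_matrix() if a.shape==(3,) else (a if a.shape==(3,3) else None)
    return P@M.T+np.array(c["position"])
E
python3 - <<'E'
from h import *
ims=[]
for n in ["scene","side"]:
    c=cam(n); print(n,c["K"],c["position"],c["attitude"],c.keys()); ims.append(c["pixels"][:,:,::-1])
    np.save(n+".npy",pts(c)); cv2.imwrite(n+".png",ims[-1])
    cv2.imwrite(f"pics/{n}.png",ims[-1])
print(ctrl.get_obs())
E
```

```text
scene [[415.33227847   0.         251.369525  ]
 [  0.         415.33227847 190.64282947]
 [  0.           0.           1.        ]] [0.43646379 0.66708437 1.13595299] [ 5.27057713e-01  1.39475537e-03 -2.97769985e+00] dict_keys(['pixels', 'range_z', 'K', 'position', 'attitude'])
side [[366.84456663   0.         253.37276985]
 [  0.         366.84456663 190.07143541]
 [  0.           0.           1.        ]] [ 0.46166502 -0.94316906  0.75949835] [ 0.98184778 -0.02412562 -0.09194111] dict_keys(['pixels', 'range_z', 'K', 'position', 'attitude'])
{'time_s': 0.1, 'qpos': array([-6.66123498e-02,  3.00401826e-01,  1.52150650e+00,  3.68545906e-05,
        1.32071381e+00, -6.66011402e-02]), 'joint_vel': array([ 6.25755147e-04, -1.15745676e-03, -1.09680776e-03, -2.03113315e-03,
       -6.02415307e-07,  3.54938234e-04]), 'tau': array([ 1.84928511e-03, -5.32644153e+01, -3.53284299e+01,  7.10431044e-02,
        2.34944851e-02, -7.30603051e-05]), 'ee_pos': array([5.49766231e-01, 1.55544775e-05, 2.04955882e-01]), 'eef_rot': array([-3.14056783e+00, -1.04133566e-04,  1.57077592e+00]), 'force': array([0.45285868, 0.06561414, 0.33997594]), 'moment': array([-0.01267242, -0.01779276,  0.081767  ]), 'grip_force': 0.0, 'grip_width': 0.09408975475978695}
```

View pics/scene.png

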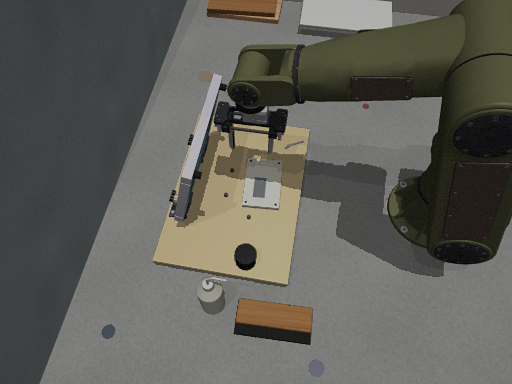

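View pics/side.png

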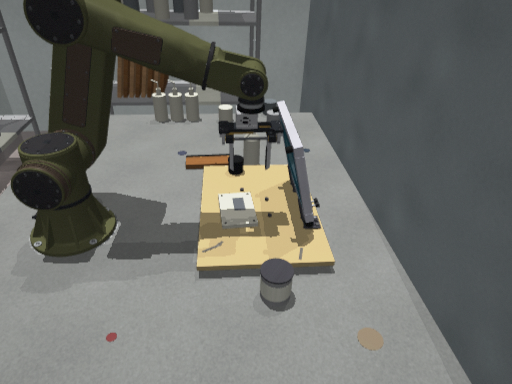

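Scene view: panel around (263,183); pins at (232,170), (226,195), (249,217); bottle (210,292); ink pot (245,257). In the side view the tin is at (276,280).

```bash
python3 - <<'E'
from h import *
for n in ["scene","side"]:
    P=np.load(n+".npy"); im=cv2.imread(n+".png"); hsv=cv2.cvtColor(im,cv2.COLOR_BGR2HSV)
    bed=(abs(P[...,2]-.042)<.008)&(hsv[...,1]>70)&(P[...,0]>.3)&(P[...,0]<.9)&(abs(P[...,1])<.4)
    b=P[bed]; print(n,"bed z",np.median(b[:,2]),len(b))
    r=cv2.minAreaRect(b[:,:2].astype(np.float32)); print(r, cv2.boxPoints(r).round(3).tolist())
    w=(abs(P[...,2]-.056)<.006)&(hsv[...,1]<50)&(hsv[...,2]>110)&(P[...,0]>.3)&(P[...,0]<.7)&(abs(P[...,1])<.2)
    w=cv2.morphologyEx(w.astype(np.uint8),cv2.MORPH_OPEN,np.ones((3,3)))
    k,l,s,c=cv2.connectedComponentsWithStats(w)
    i=1+np.argmax(s[1:,4]); q=P[l==i]; r=cv2.minAreaRect(q[:,:2].astype(np.float32)); print("panel",s[i],r,np.median(q[:,2]))
    # dark small blobs within bed
    d=((hsv[...,2]<70)).astype(np.uint8); k,l,s,c=cv2.connectedComponentsWithStats(d)
    for j in range(1,k):
        p=P[int(c[j][1]),int(c[j][0])]
        if 5<s[j,4]<120 and .03<p[2]<.07 and abs(p[1])<.3: print("blob",c[j].round(1),s[j,4],p.round(4))
    # screen
    f=(P[...,2]>.12)&(P[...,0]>.55)&(P[...,0]<.9)&(abs(P[...,1])<.25)&(hsv[...,1]<40)&(hsv[...,2]>100)
    q=P[f]; print("scr",len(q),q.min(0).round(3),q.max(0).round(3))
E
```

```text
scene bed z 0.04291438833462757 10208
((0.5840281248092651, 0.039921388030052185), (0.5400376915931702, 0.3792094886302948), 89.157958984375) [[0.38999998569488525, -0.22699999809265137], [0.7699999809265137, -0.2329999953508377], [0.777999997138977, 0.3070000112056732], [0.39800000190734863, 0.31299999356269836]]
panel [ 242  165   40   43 1185] ((0.5114689469337463, 0.023789696395397186), (0.10971948504447937, 0.1454554796218872), 3.608989953994751) 0.05694791465740412
blob [231.5 169.9] 15 [ 0.6163 -0.0219  0.0516]
blob [260.2 178.6] 21 [ 0.5217 -0.0009  0.0566]
blob [225.3 194.7] 10 [0.6174 0.0687 0.0508]
blob [173.8 206.1] 29 [0.761  0.1344 0.052 ]
blob [173.3 214.9] 7 [0.7552 0.1586 0.0486]
blob [248.  217.3] 6 [0.536  0.1347 0.0532]
scr 1153 [ 0.564 -0.13   0.121] [0.743 0.202 0.51 ]
side bed z 0.040099056340670014 9203
((0.5843038558959961, 0.03483991324901581), (0.5466488599777222, 0.37856560945510864), 89.03515625) [[0.38999998569488525, -0.23499999940395355], [0.7689999938011169, -0.24199999868869781], [0.777999997138977, 0.3050000071525574], [0.4000000059604645, 0.3109999895095825]]
panel [ 219  193   37   33 1003] ((0.5124737620353699, 0.008619487285614014), (0.10991216450929642, 0.17555975914001465), 3.4011542797088623) 0.05415126895535072
blob [265.8 198.8] 6 [0.6118 0.0676 0.0467]
blob [269.1 214.7] 12 [ 0.6143 -0.0203  0.0456]
scr 887 [ 0.551 -0.134  0.121] [0.752 0.198 0.393]
```

{"fn": "carry_out", "kwargs": {"motion": "-0.01 0.001 0 0 0 -7 0; -0.01 0.001 0 0 0 -7 0; -0.01 0.001 0 0 0 -7 0; -0.01 0.001 0 0 0 -7 0; -0.01 0.001 0 0 0 -7 0; -0.01 0.001 0 0 0 -7 0; -0.01 0.001 0 0 0 -7 0; -0.01 0.001 0 0 0 -7 0; -0.01 0.001 0 0 0 -7 0; -0.01 0.001 0 0 0 -7 0; -0.01 0.001 0 0 0 -7 0; -0.01 0.001 0 0 0 -7 0; 0 0 0 0 0 -7 0; 0 0 0 0 0 0 0; 0 0 0 0 0 0 0"}}

```text
time_s: 1.35
ee_pos: [0.43, 0.012, 0.2054]
eef_rot: [-3.142, 0.0, -0.014]
force: [-0.6, -0.2, 0.1]
grip_width: 0.0944
grip_force: 0.0
```

```bash
cat > pan.py <<'E'
from h import *
P0=np.array([.584,.038]); yaw=-.016; Rm=np.array([[np.cos(yaw),-np.sin(yaw)],[np.sin(yaw),np.cos(yaw)]])
def pose(n="scene",save=None):
    c=cam(n); P=pts(c); im=c["pixels"][:,:,::-1].copy(); hsv=cv2.cvtColor(im,cv2.COLOR_BGR2HSV)
    zt=.0569 if n=="scene" else .0542
    w=(abs(P[...,2]-zt)<.004)&(hsv[...,1]<60)&(P[...,0]>.3)&(P[...,0]<.7)&(abs(P[...,1])<.2)
    w=cv2.morphologyEx(w.astype(np.uint8),cv2.MORPH_OPEN,np.ones((3,3)))
    k,l,s,_=cv2.connectedComponentsWithStats(w); i=1+np.argmax(s[1:,4]); q=P[l==i]
    cnt=(((q[:,:2]-P0)@Rm)-[-.03,0]).astype(np.float32)   # register frame
    r=cv2.minAreaRect(cnt); print(n,"reg frame mm",(np.array(r[0])*1e3).round(1),"size",(np.array(r[1])*1e3).round(1),"ang",round(r[2],1), "bbox",(cnt.min(0)*1e3).round(1),(cnt.max(0)*1e3).round(1))
    if save: cv2.imwrite(save,im)
    return P,hsv
if __name__=="__main__":
    pose("scene"); pose("side")
    print({k:np.round(v,4) for k,v in ctrl.get_obs().items() if k in("time_s","ee_pos","eef_rot","force")})
E
python3 pan.py
```

```text
scene reg frame mm [-41.4 -27.5] size [109.7 172.7] ang 4.3 bbox [ -99.2 -116.6] [16.6 60.1]
side reg frame mm [-40.7 -32.7] size [110.1 173.9] ang 4.3 bbox [ -98.  -120.2] [19.  55.1]
{'time_s': np.float64(1.45), 'ee_pos': array([0.4301, 0.012 , 0.2053]), 'eef_rot': array([-3.1416e+00,  2.0000e-04, -1.3500e-02]), 'force': array([ 0.6907, -0.1618,  0.3827])}
```

{"fn": "carry_out", "kwargs": {"motion": "0 0 -0.03 0 0 0 0; 0 0 -0.03 0 0 0 0; 0 0 -0.03 0 0 0 0; 0 0 -0.03 0 0 0 0; 0 0 -0.02 0 0 0 0; 0 0 -0.01 0 0 0 0; 0 0 -0.007 0 0 0 0; 0 0 0 0 0 0 0; 0 0 0 0 0 0 0"}}

```text
time_s: 2.2
ee_pos: [0.4305, 0.012, 0.0492]
eef_rot: [3.142, -0.001, -0.017]
force: [-0.6, -0.8, 0.1]
grip_width: 0.094
grip_force: 0.0
```

{"fn": "carry_out", "kwargs": {"motion": "0.005 0 0 0 0 0 0; 0.005 0 0 0 0 0 0; 0.003 0 0 0 0 0 0; 0.003 0 0 0 0 0 0; 0.003 0 0 0 0 0 0; 0.003 0 0 0 0 0 0; 0.003 0 0 0 0 0 0; 0.003 0 0 0 0 0 0; 0.003 0 0 0 0 0 0; 0.003 0 0 0 0 0 0; 0.003 0 0 0 0 0 0; 0.003 0 0 0 0 0 0; 0.003 0 0 0 0 0 0; 0.003 0 0 0 0 0 0; 0.003 0 0 0 0 0 0; 0.003 0 0 0 0 0 0; 0.002 0 0 0 0 0 0; 0.002 0 0 0 0 0 0; 0.002 0 0 0 0 0 0; 0 0 0 0 0 0 0"}}

```text
time_s: 3.87
ee_pos: [0.4883, 0.012, 0.0484]
eef_rot: [3.142, -0.0, -0.017]
force: [-0.7, 0.3, -0.4]
grip_width: 0.0941
grip_force: 0.0
```

```bash
python3 pan.py
```

```text
scene reg frame mm [  4.2 -30.5] size [107.5 176.1] ang 4.6 bbox [ -56.3 -117.7] [53.8 55.8]
side reg frame mm [  0.4 -33.6] size [176.9 108.5] ang 88.9 bbox [ -55.5 -121.4] [54.1 54.1]
{'time_s': np.float64(3.9667), 'ee_pos': array([0.4881, 0.012 , 0.0484]), 'eef_rot': array([-3.1416e+00, -2.0000e-04, -1.7500e-02]), 'force': array([-0.3027,  0.8658, -0.3454])}
```

{"fn": "carry_out", "kwargs": {"motion": "-0.011 0 0 0 0 0 255; -0.011 0 0 0 0 0 255; -0.011 0 0 0 0 0 255; 0 -0.02 0 0 0 0 255; 0 -0.02 0 0 0 0 255; 0 -0.02 0 0 0 0 255; 0 -0.02 0 0 0 0 255; 0 -0.02 0 0 0 0 255; 0 -0.02 0 0 0 0 255; 0.02 0 0 0 0 0 255; 0.02 0 0 0 0 0 255; 0.02 0 0 0 0 0 255; 0.02 0 0 0 0 0 255; 0.002 0 0 0 0 0 255; 0 0 0 0 0 0 255; 0 0 0 0 0 0 255"}}

```text
time_s: 5.3
ee_pos: [0.5361, -0.1079, 0.0481]
eef_rot: [-3.141, 0.001, -0.017]
force: [0.0, -0.2, 1.3]
grip_width: 0.0002
grip_force: 0.0
```

```bash
python3 - <<'E'
from pan import *
pose("scene","pics/s2.png"); pose("side","pics/d2.png")
a=cv2.imread("pics/s2.png")[110:290,140:330]; b=cv2.imread("pics/d2.png")[140:320,180:370]
cv2.imwrite("pics/c2.png",cv2.resize(np.hstack([a,b]),None,fx=2.1,fy=2.1,interpolation=cv2.INTER_CUBIC))
print(ctrl.get_obs()["ee_pos"])
E
```

```text
scene reg frame mm [ -1.4 -31. ] size [109.9 172.6] ang 0.0 bbox [ -56.3 -117.2] [53.5 55.3]
side reg frame mm [ 45.  -33.9] size [173.7  20.5] ang 88.5 bbox [  32.4 -120.4] [54.2 52.8]
[ 0.53614725 -0.10796841  0.04844338]
```

View pics/c2.png

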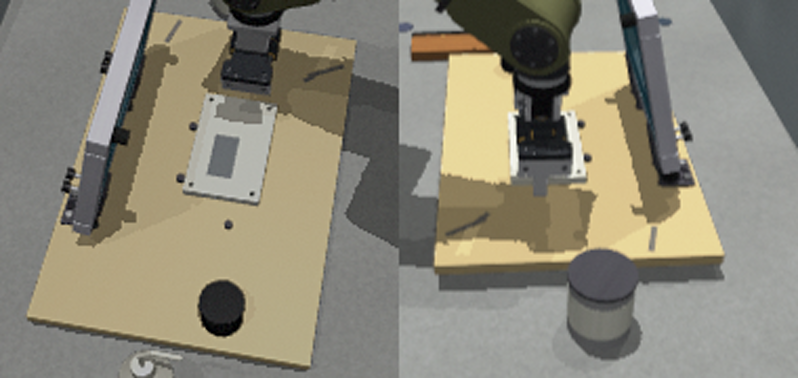

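The picture shows the panel square and about 1–2 mm short of the rear pins (left half: panel at (230,150), left pin at (228,225)). The closed fingers are at its right edge.

{"fn": "carry_out", "kwargs": {"motion": "0 0.005 0 0 0 0 255; 0 0.005 0 0 0 0 255; 0 0.003 0 0 0 0 255; 0 0.003 0 0 0 0 255; 0 0.003 0 0 0 0 255; 0 0.003 0 0 0 0 255; 0 0.003 0 0 0 0 255; 0 0.003 0 0 0 0 255; 0 0.003 0 0 0 0 255; 0 0.003 0 0 0 0 255; 0 0.003 0 0 0 0 255; 0 0.003 0 0 0 0 255; 0 0.003 0 0 0 0 255; 0 0.003 0 0 0 0 255; 0 0.001 0 0 0 0 255; 0 0 0 0 0 0 255; 0 0 0 0 0 0 255"}}

```text
time_s: 6.82
ee_pos: [0.5369, -0.0609, 0.0484]
eef_rot: [-3.141, 0.0, -0.017]
force: [0.9, 0.4, 0.6]
grip_width: 0.0006
grip_force: 0.0
```

```bash
python3 pan.py
```

```text
scene reg frame mm [-0.4 -0.9] size [169.6 110.8] ang 88.8 bbox [-56.1 -86.4] [55.9 84.8]
side reg frame mm [30.5 -8.6] size [173.   53.8] ang 86.0 bbox [ -2.3 -93.5] [55.6 76.9]
{'time_s': np.float64(6.9167), 'ee_pos': array([ 0.537 , -0.061 ,  0.0484]), 'eef_rot': array([-3.1414e+00,  1.0000e-04, -1.7500e-02]), 'force': array([0.006 , 0.1602, 0.729 ])}
```

{"fn": "carry_out", "kwargs": {"motion": "0 0.001 0 0 0 0 255; 0 0.001 0 0 0 0 255; 0 0.001 0 0 0 0 255; 0 0 0 0 0 0 255"}}

```text
time_s: 7.25
ee_pos: [0.537, -0.0579, 0.0484]
eef_rot: [-3.142, 0.0, -0.017]
force: [-0.5, -0.0, -0.5]
grip_width: 0.0004
grip_force: 0.3
```

{"fn": "carry_out", "kwargs": {"motion": "0 0.001 0 0 0 0 255; 0 0.001 0 0 0 0 255; 0 0 0 0 0 0 255"}}

```text
time_s: 7.5
ee_pos: [0.5372, -0.0568, 0.0487]
eef_rot: [3.14, -0.001, -0.017]
force: [-0.6, -7.3, 1.2]
grip_width: 0.0003
grip_force: 3.3
```

{"fn": "carry_out", "kwargs": {"motion": "0 -0.015 0 0 0 0 255; 0 -0.02 0 0 0 0 255; -0.02 0 0 0 0 0 255; -0.02 0 0 0 0 0 255; -0.02 0 0 0 0 0 255; -0.02 0 0 0 0 0 255; -0.007 0 0 0 0 0 0; 0 0.02 0 0 0 0 0; 0 0.02 0 0 0 0 0; 0 0.02 0 0 0 0 0; 0 0.02 0 0 0 0 0; 0 0.02 0 0 0 0 0; 0 0.02 0 0 0 0 0; 0 0 0 0 0 0 0; 0 0 0 0 0 0 0; 0 0 0 0 0 0 0"}}

```text
time_s: 8.83
ee_pos: [0.4503, 0.0287, 0.0485]
eef_rot: [3.142, -0.0, -0.017]
force: [-0.5, 0.1, 0.6]
grip_width: 0.0636
grip_force: 0.0
```

{"fn": "carry_out", "kwargs": {"motion": "0.01 0 0 0 0 0 0; 0.01 0 0 0 0 0 0; 0.01 0 0 0 0 0 0; 0.003 0 0 0 0 0 0; 0.001 0 0 0 0 0 0; 0.001 0 0 0 0 0 0; 0.001 0 0 0 0 0 0; 0.001 0 0 0 0 0 0; 0 0 0 0 0 0 0"}}

```text
time_s: 9.58
ee_pos: [0.487, 0.0289, 0.0485]
eef_rot: [-3.142, -0.0, -0.018]
force: [-0.2, -0.2, -0.6]
grip_width: 0.0942
grip_force: 0.0
```

{"fn": "carry_out", "kwargs": {"motion": "0.001 0 0 0 0 0 0; 0.001 0 0 0 0 0 0; 0.001 0 0 0 0 0 0; 0.0005 0 0 0 0 0 0; 0 0 0 0 0 0 0"}}

```text
time_s: 10.0
ee_pos: [0.4902, 0.0288, 0.0483]
eef_rot: [3.141, 0.001, -0.018]
force: [-3.4, -2.2, -0.0]
grip_width: 0.094
grip_force: 1.7
```

{"fn": "carry_out", "kwargs": {"motion": "0.0005 0 0 0 0 0 0; 0.0005 0 0 0 0 0 0; 0.0005 0 0 0 0 0 0; 0 0 0 0 0 0 0"}}

```text
time_s: 10.33
ee_pos: [0.4905, 0.0288, 0.0483]
eef_rot: [3.141, 0.004, -0.017]
force: [-13.5, -3.9, 9.7]
grip_width: 0.0938
grip_force: 6.6
```

{"fn": "carry_out", "kwargs": {"motion": "-0.01 0 0 0 0 0 0; -0.02 0 0 0 0 0 0; -0.01 0 0.03 0 0 0 255; 0 0 0.035 0 0 0 255; 0 0 0.035 0 0 0 255; 0 0 0.035 0 0 0 255; 0 0 0.035 0 0 0 255; 0 0 0.035 0 0 0 255; 0 0 0.035 0 0 0 255; 0 0 0.035 0 0 0 255; 0 0 0.035 0 0 0 255; 0 0 0.035 0 0 0 255; 0 0 0.015 0 0 0 255; 0 0 0 0 0 0 255; 0 0 0 0 0 0 255"}}

```text
time_s: 11.58
ee_pos: [0.4522, 0.0291, 0.4084]
eef_rot: [-3.141, -0.001, -0.017]
force: [-0.1, -0.2, -0.8]
grip_width: 0.0107
grip_force: 0.0
```

```bash
python3 - <<'E'
from pan import *
for n in ("scene","side"):
    P,h=pose(n,f"pics/{n}3.png")
    Q=np.concatenate([(P[...,:2]-P0)@Rm,P[...,2:]],-1)
    d=np.stack([.14-Q[...,0],Q[...,2]-.0725],-1); r=np.hypot(*np.moveaxis(d,-1,0))
    f=(r<.285)&(r>.1)&(Q[...,2]>.12)&(abs(Q[...,1])<.165)&(Q[...,0]>-.02)&(h[...,1]<60)&(h[...,2]>60)
    q=Q[f]; print(n,len(q))
    a=np.arctan2(d[f][:,1],d[f][:,0]); print("angles pct",np.percentile(a,[5,25,50,75,95]).round(3),"rmax",np.percentile(r[f],[50,95,99]).round(3))
    t=r[f]>.25; 
    if t.sum()>10: print(t.sum(),np.percentile(a[t],[2,25,50,75,98]).round(3), q[t].min(0).round(3), q[t].max(0).round(3))
print(ctrl.get_obs()["ee_pos"])
a=cv2.imread("pics/scene3.png")[60:290,140:330]; b=cv2.imread("pics/side3.png")[70:300,180:370]
cv2.imwrite("pics/c3.png",cv2.resize(np.hstack([a,b]),None,fx=2.1,fy=2.1,interpolation=cv2.INTER_CUBIC))
E
```

```text
scene reg frame mm [-0.   0.8] size [171.1 109.6] ang 89.9 bbox [-54.9 -84.8] [54.8 86.4]
scene 1349
angles pct [1.298 1.318 1.341 1.366 1.386] rmax [0.275 0.278 0.279]
1169 [1.298 1.319 1.342 1.365 1.386] [ 0.055 -0.164  0.317] [0.095 0.165 0.347]
side reg frame mm [ 0.5 -2.3] size [174.2 110.2] ang 89.5 bbox [-54.4 -89.7] [56.  84.5]
side 624
angles pct [1.273 1.301 1.33  1.359 1.383] rmax [0.273 0.274 0.275]
498 [1.292 1.309 1.335 1.36  1.385] [ 0.052 -0.165  0.311] [0.093 0.162 0.342]
[0.45188769 0.02907115 0.40714129]
```

View pics/c3.png

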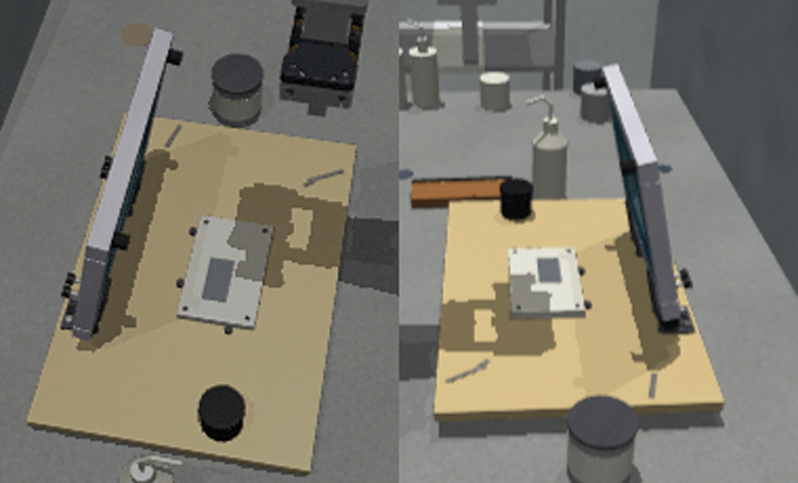

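The panel lies snug and square at its pins (left half: panel corners meet pins (193,230), (180,283) and (228,329)). The screen is open about 1.34 rad, so next I go over its top to the far side.

{"fn": "carry_out", "kwargs": {"motion": "0.025 0.001 0 0 0 0 255; 0.025 0.001 0 0 0 0 255; 0.025 0.001 0 0 0 0 255; 0.025 0.001 0 0 0 0 255; 0.025 0.001 0 0 0 0 255; 0.025 0.001 0 0 0 0 255; 0.025 0 0 0 0 0 255; 0.025 0 0 0 0 0 255; 0.025 0 0 0 0 0 255; 0.025 0 0 0 0 0 255; 0.01 0 0 0 0 0 255; 0 0 0 0 0 0 255; 0 0 0 0 0 0 255"}}

```text
time_s: 12.77
ee_pos: [0.7123, 0.035, 0.4062]
eef_rot: [-3.142, 0.003, -0.017]
force: [0.0, 0.3, 0.5]
grip_width: 0.0003
grip_force: 0.0
```

{"fn": "carry_out", "kwargs": {"motion": "0 0 -0.02 0 0 0 255; 0 0 -0.02 0 0 0 255; 0 0 -0.02 0 0 0 255; 0 0 -0.013 0 0 0 255; 0 0 0 0 0 0 255; -0.006 0 0 0 0 0 255; -0.006 0 0 0 0 0 255; -0.004 0 0 0 0 0 255; -0.004 0 0 0 0 0 255; 0 0 0 0 0 0 255; 0 0 0 0 0 0 255"}}

```text
time_s: 13.68
ee_pos: [0.6918, 0.035, 0.3362]
eef_rot: [-3.142, -0.001, -0.017]
force: [-0.1, -0.4, -0.0]
grip_width: 0.0007
grip_force: 0.0
```

```bash
python3 - <<'E'
from h import *
o=ctrl.get_obs(); print(o["ee_pos"].round(4),o["force"].round(1))
# waypoints TCP for angles
p=None
for th in list(np.arange(1.34,-.01,-.067)):
    q=np.array([.724-.264*np.cos(th)+.0125*np.sin(th)+.008,.0725+.264*np.sin(th)+.0125*np.cos(th)])
    print(round(th,3),q.round(4),'' if p is None else (q-p).round(4)); p=q
c=cam("side"); cv2.imwrite("pics/side4.png",cv2.resize(c["pixels"][40:240,180:380,::-1],None,fx=2.5,fy=2.5))
E
```

```text
[0.6918 0.035  0.3362] [-0.1 -0.4 -0. ]
1.34 [0.6838 0.3324] 
1.273 [0.6665 0.3285] [-0.0173 -0.0038]
1.206 [0.6495 0.3236] [-0.017 -0.005]
1.139 [0.6329 0.3175] [-0.0166 -0.0061]
1.072 [0.6167 0.3103] [-0.0162 -0.0072]
1.005 [0.601  0.3021] [-0.0157 -0.0083]
0.938 [0.5859 0.2928] [-0.0151 -0.0093]
0.871 [0.5715 0.2825] [-0.0144 -0.0103]
0.804 [0.5578 0.2713] [-0.0137 -0.0112]
0.737 [0.5449 0.2592] [-0.0129 -0.0121]
0.67 [0.5328 0.2462] [-0.0121 -0.0129]
0.603 [0.5216 0.2325] [-0.0112 -0.0137]
0.536 [0.5114 0.2181] [-0.0102 -0.0144]
0.469 [0.5022 0.203 ] [-0.0093 -0.0151]
0.402 [0.4939 0.1873] [-0.0082 -0.0157]
0.335 [0.4868 0.1711] [-0.0072 -0.0162]
0.268 [0.4807 0.1545] [-0.0061 -0.0166]
0.201 [0.4758 0.1375] [-0.0049 -0.017 ]
0.134 [0.472  0.1202] [-0.0038 -0.0173]
0.067 [0.4694 0.1026] [-0.0026 -0.0175]
0.0 [0.468 0.085] [-0.0014 -0.0176]
```

View pics/side4.png

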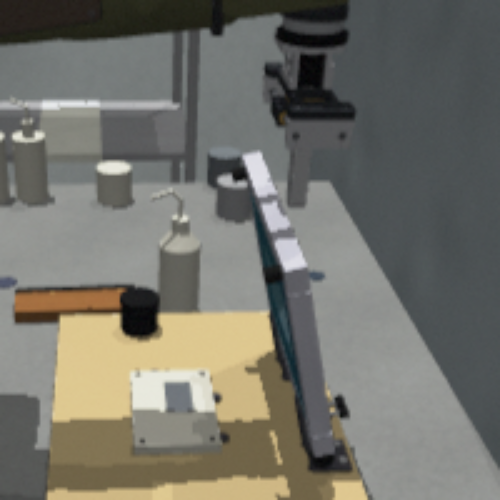

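The picture shows the closed fingertips at (297,205), just behind the front rail's far face and clear of the mesh. Now I follow the arc.

{"fn": "carry_out", "kwargs": {"motion": "-0.004 0 -0.002 0 0 0 255; -0.004 0 -0.002 0 0 0 255; -0.004 0 -0.001 0 0 0 255; -0.0045 0 -0.001 0 0 0 255; -0.0045 0 -0.001 0 0 0 255; -0.0045 0 -0.001 0 0 0 255; 0 0 0 0 0 0 255"}}

```text
time_s: 14.32
ee_pos: [0.6658, 0.0351, 0.3274]
eef_rot: [-3.142, 0.0, -0.017]
force: [1.5, 0.6, -1.4]
grip_width: 0.0001
grip_force: 0.7
```

{"fn": "carry_out", "kwargs": {"motion": "-0.0085 0 -0.002 0 0 0 255; -0.0085 0 -0.003 0 0 0 255; -0.0085 0 -0.003 0 0 0 255; -0.0085 0 -0.003 0 0 0 255; -0.008 0 -0.0035 0 0 0 255; -0.008 0 -0.0035 0 0 0 255; -0.008 0 -0.004 0 0 0 255; -0.008 0 -0.004 0 0 0 255; 0 0 0 0 0 0 255"}}

```text
time_s: 15.07
ee_pos: [0.5994, 0.0351, 0.3011]
eef_rot: [3.142, 0.001, -0.017]
force: [-0.3, 0.0, -1.1]
grip_width: 0.0008
grip_force: 0.0
```

```bash
python3 - <<'E'
from h import *
o=ctrl.get_obs(); print(o["ee_pos"].round(4),o["force"].round(1))
c=cam("side"); cv2.imwrite("pics/side5.png",cv2.resize(c["pixels"][40:240,180:380,::-1],None,fx=2.5,fy=2.5))
E
```

```text
[0.5994 0.0351 0.3011] [-0.3  0.  -1.1]
```

View pics/side5.png

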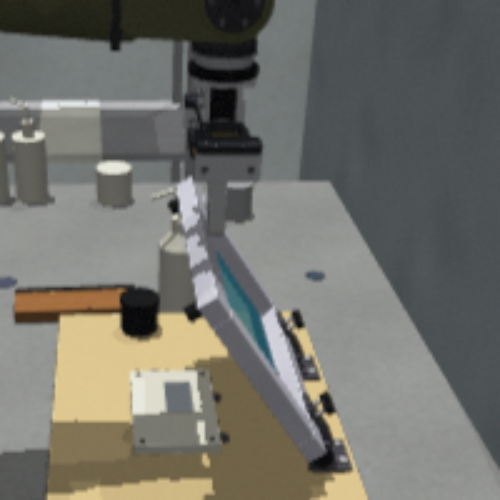

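The screen has followed to about 1.0 rad; the tip at (215,235) is on the rail, and the mesh (teal, at (245,300)) is clear. Continuing along the arc.

{"fn": "carry_out", "kwargs": {"motion": "-0.0075 0 -0.0045 0 0 0 255; -0.0075 0 -0.0045 0 0 0 255; -0.007 0 -0.005 0 0 0 255; -0.007 0 -0.005 0 0 0 255; -0.007 0 -0.0055 0 0 0 255; -0.0065 0 -0.0055 0 0 0 255; -0.0065 0 -0.006 0 0 0 255; -0.0065 0 -0.006 0 0 0 255; -0.006 0 -0.0065 0 0 0 255; -0.006 0 -0.0065 0 0 0 255; 0 0 0 0 0 0 255"}}

```text
time_s: 16.03
ee_pos: [0.5324, 0.035, 0.2458]
eef_rot: [3.142, 0.002, -0.017]
force: [1.0, 0.0, 0.3]
grip_width: 0.0007
grip_force: 0.0
```

```bash
python3 - <<'E'
from h import *
o=ctrl.get_obs(); print(o["ee_pos"].round(4),o["force"].round(1))
c=cam("side"); cv2.imwrite("pics/side6.png",cv2.resize(c["pixels"][40:240,180:380,::-1],None,fx=2.5,fy=2.5))
E
```

```text
[0.5324 0.035  0.2458] [1.  0.  0.3]
```

View pics/side6.png

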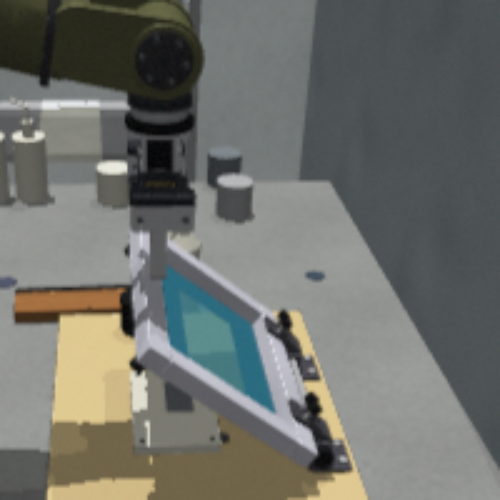

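Now at about 0.67 rad, with the tip at (158,270) centred on the front rail. Continuing down.

{"fn": "carry_out", "kwargs": {"motion": "-0.0055 0 -0.007 0 0 0 255; -0.0055 0 -0.007 0 0 0 255; -0.005 0 -0.007 0 0 0 255; -0.005 0 -0.0075 0 0 0 255; -0.0045 0 -0.0075 0 0 0 255; -0.0045 0 -0.0075 0 0 0 255; -0.004 0 -0.008 0 0 0 255; -0.004 0 -0.008 0 0 0 255; -0.0035 0 -0.008 0 0 0 255; -0.0035 0 -0.008 0 0 0 255; -0.003 0 -0.0085 0 0 0 255; -0.003 0 -0.0085 0 0 0 255; -0.0025 0 -0.0085 0 0 0 255; -0.0025 0 -0.0085 0 0 0 255; 0 0 0 0 0 0 255"}}

```text
time_s: 17.33
ee_pos: [0.4759, 0.0349, 0.135]
eef_rot: [3.141, 0.003, -0.017]
force: [-0.3, -0.3, -0.3]
grip_width: 0.0007
grip_force: 0.0
```

{"fn": "carry_out", "kwargs": {"motion": "-0.002 0 -0.0085 0 0 0 255; -0.002 0 -0.0085 0 0 0 255; -0.0015 0 -0.0085 0 0 0 255; -0.0015 0 -0.008 0 0 0 255; -0.001 0 -0.007 0 0 0 255; 0 0 -0.005 0 0 0 255; 0 0 -0.004 0 0 0 255; 0 0 0 0 0 0 255"}}

```text
time_s: 18.0
ee_pos: [0.4685, 0.035, 0.0865]
eef_rot: [3.142, 0.002, -0.017]
force: [-0.4, -1.2, -0.1]
grip_width: 0.0006
grip_force: 0.0
```

Press the last millimetres until force shows.

{"fn": "carry_out", "kwargs": {"motion": "0 0 -0.001 0 0 0 255; 0 0 -0.001 0 0 0 255; 0 0 -0.001 0 0 0 255; 0 0 0 0 0 0 255; 0 0 0 0 0 0 255"}}

```text
time_s: 18.42
ee_pos: [0.4691, 0.035, 0.0852]
eef_rot: [3.142, -0.001, -0.017]
force: [-4.5, -1.0, 9.9]
grip_width: 0.0005
grip_force: 4.6
```

{"fn": "carry_out", "kwargs": {"motion": "0 0 -0.001 0 0 0 255; 0 0 0 0 0 0 255; 0 0 0 0 0 0 255; 0 0 0.004 0 0 0 255; 0 0 0.02 0 0 0 255; 0 0 0.03 0 0 0 255; 0 0 0.04 0 0 0 255; 0 0 0.04 0 0 0 255; 0 0 0.04 0 0 0 255; 0 0 0 0 0 0 255; 0 0 0 0 0 0 255; 0 0 0 0 0 0 255"}}

```text
time_s: 19.42
ee_pos: [0.4687, 0.035, 0.2566]
eef_rot: [3.142, 0.001, -0.017]
force: [0.1, -0.0, -0.1]
grip_width: 0.0006
grip_force: 0.0
```

```bash
python3 - <<'E'
from pan import *
for n in("scene","side"):
    c=cam(n);P=pts(c); Q=np.concatenate([(P[...,:2]-P0)@Rm,P[...,2:]],-1)
    for lo,hi,nm in((-.132,-.108,"front"),(.08,.1,"rear")):
        f=(Q[...,0]>lo)&(Q[...,0]<hi)&(abs(Q[...,1])<.16)&(Q[...,2]<.12)&((abs(Q[...,1])>.13) | (lo<0)); print(n,nm,f.sum(),np.percentile(Q[f][:,2],[10,50,90]).round(4))
    if n=="side":a=c["pixels"][120:290,180:370,::-1]
    else:b=c["pixels"][120:290,140:330,::-1]
cv2.imwrite("pics/c7.png",cv2.resize(np.hstack([b,a]),None,fx=2.1,fy=2.1))
print(ctrl.get_obs()["force"],ctrl.get_obs()["ee_pos"])
E
```

```text
scene front 687 [0.0834 0.086  0.0886]
scene rear 136 [0.0662 0.0854 0.0883]
side front 453 [0.0808 0.083  0.0848]
side rear 95 [0.0392 0.0822 0.0843]
[ 0.03375695 -0.85653621  0.11286718] [0.46850474 0.03499968 0.25600626]
```

View pics/c7.png

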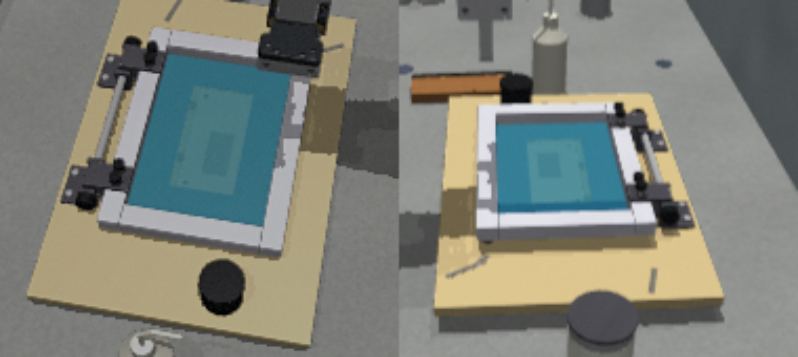

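The screen is level and down over the panel (seen through the mesh at (215,140)), the robot is clear, and the bystanders haven't moved. Handing in.

```bash
python3 -c "
from station import ctrl
print(ctrl.hand_in())"
```

```text
the job is handed in; nothing more can be done
None
```

I pushed the panel snug and square against all three pins, lowered the screen fully without slamming it, and handed the job in at about 19.5 s of the 72 s allowed; the hand-in gave no verdict.

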